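# Close the standards case, then hold the test tweezers at the marked gap

### The arm

A 6-joint arm with a two-finger parallel gripper is mounted at the origin on the work surface. World frame = base frame: x ahead of the robot, y to its left, z up, the work surface at z = 0. Lengths are in mm, angles in rad, forces in N, time in s.
With the tool pointing down it reaches from about 350 to 875 mm from the base axis. Payload 4.2 kg.
Tool frame: the origin (TCP) lies at the very end of the fingers, on their centre line; the grasp point (between the pads) lies 19 mm behind it; z points along the fingers, y is the line along which they close (so a half turn about z gives the same grasp; the last joint's range is limited). The gripper opens to 85 mm and grips with 20 to 120 N. Pads are 22 mm wide; open, the fingers measure 114 mm over their backs; the gripper's body (76 mm by 85 mm) begins 54 mm behind the grasp point. The pads swing forward as they close: fully open they stand 13 mm farther back than shut.
Start: joints at [-0.992, 0.385, 0.008, 0, -1.194, -0.259], TCP at [196.501, -593.285, 231.312] pointing down, gripper open.
Joint ranges: [-3.14, 3.14], [-1.21, 2.06], [-1.07, 1.41], [-3.16, 2.05], [-2.99, -0.16], [-3.1, 3.1]. Speed limits (rad/s): [2.79, 2.79, 3.14, 3.14, 3.14, 3.14].

### API

Orientations are given as a unit quaternion [x, y, z, w].
In Python, from bench import arm, optics gives the robot as it stands. The module is installed in compiled form; this text tells all that it offers.
- The arm moves only by the tool step_arm, never from a script. Its argument "motion" is a list of rows, each an object with "dr": the turn, a rotation vector about the tool's x, y, z in units of 8 degrees (1.0 is 8 degrees), a list of three; "slide": the shift along the tool's x, y, z in mm, a list of three; "jaw": the finger opening in mm, from 0 to 85.4. A call has exactly 8 rows; each row is the pose to reach, as a shift and turn from the pose commanded when the call began, along the tool's axes at that moment; what a row does not reach only later rows make up. A row lasts 1/8 s, in which the tool goes at most 62.5 mm and 10.7 degrees, less where a joint would pass 70% of its speed; a pose out of reach is approached as far as the arm can. A call with a gripper value outside its range is refused whole. The fingers move at their own pace and stop on an object; the grip force is fixed at half the most. Time passes only in rows, so rows that repeat a pose let the fingers close, or fill a call up. It gives the time, the measured TCP pose, the force, the opening and the grip force at its end, in the units of the state.
- arm.read_state(): the state, without advancing time (a new reading comes with each control period).
- optics.get_image(name): name is "scene" or "top"; returns the picture (400x640x3 uint8, blue, green, red); there is no depth.
- optics.camera_info(name): a dict with "camera_matrix" (3x3 intrinsics, pixels), "view" (4x4, takes a point from world to camera coordinates). Camera axes: x right, y up, looking along -z (the intrinsics and any distortion apply to the point x, -y, -z); pixel columns grow to the right and rows downward; lengths in mm; the calibration is good to about 2 mm. A picture is of the moment at which its call begins. camera_info takes no time and is no camera call.
- arm.job_done(): hands the job in; it is judged then, once.
The state is a dict: "clock": time; "joints": joint angles; "joint_vel": joint speeds; "joint_efforts": joint torques, N m; "position": TCP position; "ee_rot": TCP orientation; "contact_force": force on the tool from outside, world axes, zero at the start; "wrist_torque": the same for the moment, N m; "gripper_width": finger opening in mm; "grasp_force": force on a finger pad.
Only numpy, scipy, OpenCV 4.12 (cv2) and the standard library are available. Lean on these libraries where they do the work, as an engineer would, in place of code of your own. Each camera call takes 0.05 s, during which the arm holds its last target. There are 200 camera calls.

### The job

The calibration standards are back in their case: close its lid fully, so that they are covered, and only then zero the test tweezers. Take the sprung tweezers off their rest by the two black grip pads, lift them at least 10 cm above the bench, and squeeze them until the pointer on the moving arm is in line with the cursor on the arc strip (the marked tip gap); hold that gap steady in the air. Finish while still holding the tweezers there - do not put them down - and leave the other things on the bench where they are.

Things in the scene. Friction and masses are not known exactly. Their poses are not given: they have to be found in the camera images.
- case: fixed grey open case, 130 (its x) by 170 (its y) by 45 mm high, with three connector standards in it; origin at the centre of its underside on the bench. Its lid is hinged along the upper far (+x) edge. Case and rest can change sides of the bench
- case_hinge (a point): middle of the lid's hinge line, on the case: 65 mm along the case's +x, 45 mm up; the hinge line runs along the case's y, and this point has the axes of the case
- lid (a joint): lid angle in rad: 0 = shut, flat on the rim; it starts half open (0.8 to 1.35), standing up from the hinge and leaning back over the case, towards its -x. The hinge has friction (0.14 N m): the lid stays where it is left; push its outer face near the free edge down to shut it
- lid_edge (a point): on the lid: middle of its free edge, on the outer (upper) face, 130 mm from the hinge. A 7 mm steel tab sticks out past it. The lid is a flat plate, 130 mm from hinge to free edge, 170 mm wide, 10 mm thick; its underside passes through the hinge line
- rest: fixed wooden rest: base 190 (its x) by 85 by 6 mm and two cross bars 14 mm thick with tops 30 mm above the bench, 85 mm behind (-x) and 48 mm ahead (+x) of its origin (centre of its underside). The tweezers lie across the bars, their x axis roughly along the rest's, grip pads about above the rest's origin
- grip_center (a point): on the tweezers: the point half-way between the two black grip pads, half-way up them (39 mm above the bench on the rest, 9 mm above the tweezers' underside). x: along the tweezers to the tips; y: towards the fixed arm; z up. Pads 44 mm long, 8 mm thick, 18 mm high; outside width over them 53 mm when open, shrinking about 1 mm for each 0.01 rad of closing. Pinch across y from above
- tweezers: steel spring tweezers with butt and fixed arm (+y); 205 mm long, arms 14 mm high, about 0.1 kg; origin 9 mm below the grip centre, same axes. Butt 100 mm behind (-x), tips 95 mm ahead. The other arm (-y) is hinged at the butt, 100 mm behind the origin. Squeezing force at the pads: about 2 N to begin, 11 N fully closed
- hinged_arm (a joint): closing angle of the hinged arm in rad: 0 = sprung open (tip gap 44 mm), 0.21 = squeezed to the stop (tip gap 3 mm); the tip gap shrinks by about 2 mm for each 0.01 rad. It is at the marked gap when this value equals that of cursor (within 0.018)
- cursor (a joint): position of the cursor on the arc strip (rad about the same pivot as the hinged arm): it marks the gap to set, 0.06 to 0.17, and stays put by stiff friction. Do not move it
- pointer (a point): the pointer: on the hinged arm's centre line at the arc strip, 165 mm from the pivot. Seen from above, a black ridge, 4 mm wide and 18 mm long, on the arm's top edge just beyond the strip towards the tips, marks this line
- cursor_mark (a point): centre of the cursor: a black bar 4 mm wide and 16 mm long (pointing to the pivot), 6 mm high, on the thin aluminium arc strip that spans from arm to arm on top of the tweezers, 165 mm from the pivot
- tip_fixed (a point): tip of the fixed arm (inner face)
- tip_hinged (a point): tip of the hinged arm (inner face)
- sensor_mid (a point): bystander: turned aluminium power sensor standing upright, 36 mm diameter, 70 mm high; this point is half-way up
- adapter_mid (a point): bystander: steel adapter standing upright, 26 mm diameter, 40 mm high; this point is half-way up
- capnut_mid (a point): bystander: brass cap nut, 28 mm diameter, 22 mm high; this point is half-way up
Not all that is in view belongs to the job. Of the things like the case, leave any that is orange; of the rest the smaller one is meant.

How it is judged:
By the outcome, as a careful person would: the job done as asked, in the order asked, and still so for the second after the job is handed in, while the arm keeps its last pose, push and grip.
It also fails if it takes over 54 s, if anything falls off the work surface, if the arm or the gripper's body presses on something with over 40 N, if the wrist force passes 120 N, or if a joint passes its speed limit or range.

## Working session

There is one attempt and no reset: what is moved stays moved. The work goes in short steps, Python scripts to look and compute and a tool call to move; the robot and the scene stay as the last step left them, time stands still between calls to the robot, and variables do not carry over. Pictures are saved under pics/ and viewed, at most 10 in all, crops included, and the job is handed in when it is done.

Besides the shell and the picture viewer there is one more tool, called after "Call:" by a JSON object that holds its "method" and its "body", one argument or row to a line. step_arm: Moves the arm, as the interface text tells. Its arguments: {"type":"object","properties":{"motion":{"type":"array","items":{"type":"object","properties":{"dr":{"type":"array","items":{"type":"number"}},"slide":{"type":"array","items":{"type":"number"}},"jaw":{"type":"number"}}}}},"required":["motion"]}

```bash
mkdir -p pics; python3 - <<'E'
from bench import arm, optics
import cv2, numpy as np
for n in("scene","top"):
    im=optics.get_image(n); cv2.imwrite(f"pics/{n}0.png",im)
    i=optics.camera_info(n); print(n,{k:np.round(v,4).tolist() if not isinstance(v,str) else v for k,v in i.items()})
s=arm.read_state(); print(s)
E
```

```text
scene {'camera_matrix': [[461.6921, 0.0, 317.2342], [0.0, 461.6921, 199.4663], [0.0, 0.0, 1.0]], 'view': [[-0.7946, 0.6072, 0.0001, 474.0307], [-0.4257, -0.5572, 0.713, 98.8354], [0.4329, 0.5665, 0.7012, -1390.0217], [0.0, 0.0, 0.0, 1.0]]}
top {'camera_matrix': [[504.8147, 0.0, 319.593], [0.0, 504.8147, 206.9346], [0.0, 0.0, 1.0]], 'view': [[-0.0151, -0.9998, -0.0163, -104.255], [0.9896, -0.0173, 0.1431, -542.1454], [-0.1434, -0.0139, 0.9896, -1256.5609], [0.0, 0.0, 0.0, 1.0]]}
{'clock': 0.1, 'joints': array([-9.92404360e-01,  3.85487529e-01,  6.72576787e-03, -4.13032901e-04,
       -1.19406013e+00, -2.58599499e-01]), 'joint_vel': array([ 3.20552837e-04, -1.31713096e-03,  3.07090885e-03,  2.41731897e-03,
       -6.73279600e-05, -1.63989028e-03]), 'joint_efforts': array([ 1.68873999e-04, -3.93320274e+01,  1.88929492e+01,  4.19797406e+00,
       -2.57364416e-03,  1.41628141e-05]), 'position': array([ 196.30996612, -592.78823702,  230.31514653]), 'ee_rot': array([-1.59140482e-01,  9.87255410e-01,  1.00338807e-03, -2.36189732e-04]), 'contact_force': array([ 0.88064245, -0.15122752, -0.71326438]), 'wrist_torque': array([-0.02426688,  0.01908019, -0.02498612]), 'grasp_force': 0.0, 'gripper_width': 85.53532974132389}
```

View pics/scene0.png

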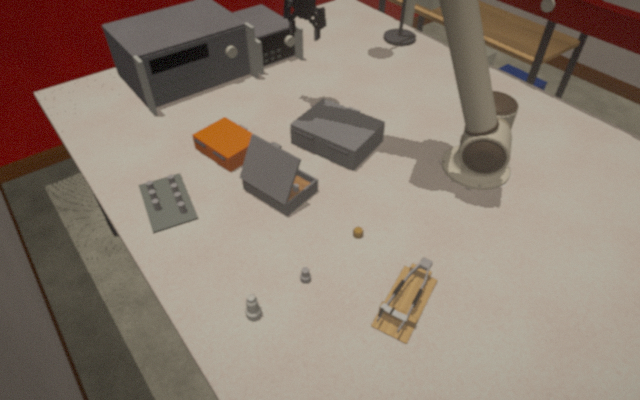

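View pics/top0.png

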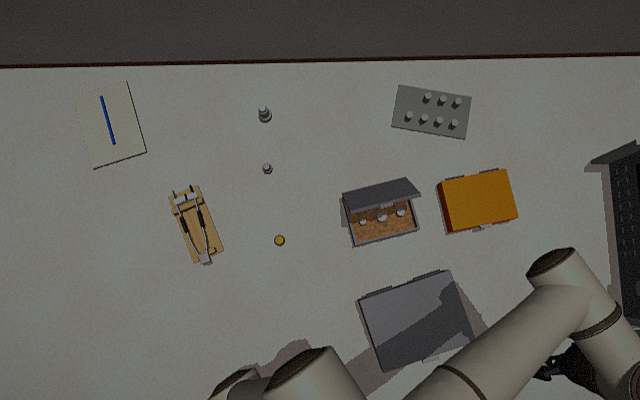

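The scene view shows the grey open case near (280,180) and the tweezers on their rest near (405,300). In the top view the case is near (380,215) and the rest near (195,225). The bystanders sit at top (265,115), (267,168) and (279,240). The closed larger grey case and the orange case are decoys.

```bash
cat > h.py <<'E'
import numpy as np, cv2
from bench import arm, optics
def cam(n):
    i=optics.camera_info(n); return np.array(i["camera_matrix"]),np.array(i["view"]),i
def ray(n,u,v):
    K,V,_=cam(n); d=np.linalg.inv(K)@[u,v,1]; d=np.array([d[0],-d[1],-d[2]])
    return -V[:3,:3].T@V[:3,3], V[:3,:3].T@d
def onz(n,u,v,z):
    o,d=ray(n,u,v); return o+d*(z-o[2])/d[2]
def proj(n,p):
    K,V,_=cam(n); c=V[:3,:3]@np.asarray(p)+V[:3,3]; q=K@[c[0],-c[1],-c[2]]; return q[:2]/q[2]
def tri(a,b):
    o1,d1=ray(*a); o2,d2=ray(*b); A=np.c_[d1,-d2]; t=np.linalg.lstsq(A,o2-o1,rcond=None)[0]
    p,q=o1+t[0]*d1,o2+t[1]*d2; return (p+q)/2,np.linalg.norm(p-q)
E
python3 - <<'E'
from h import *
print(cam("top")[2].keys())
t=cv2.imread("pics/top0.png");s=cv2.imread("pics/scene0.png")
def c(im,u,v,w,h,k): return cv2.convertScaleAbs(cv2.resize(im[v:v+h,u:u+w],None,fx=k,fy=k,interpolation=cv2.INTER_CUBIC),alpha=1.5)
a=c(t,335,170,100,80,4);b=c(s,230,130,100,80,4)
d=c(t,155,175,80,100,5)
cv2.imwrite("pics/c1.png",np.hstack([np.vstack([a,b])[:500] if 0 else np.vstack([a,b])[:600], np.vstack([d,np.zeros((140,400,3),np.uint8)])[:600]]))
E
```

```text
dict_keys(['camera_matrix', 'view'])
```

View pics/c1.png

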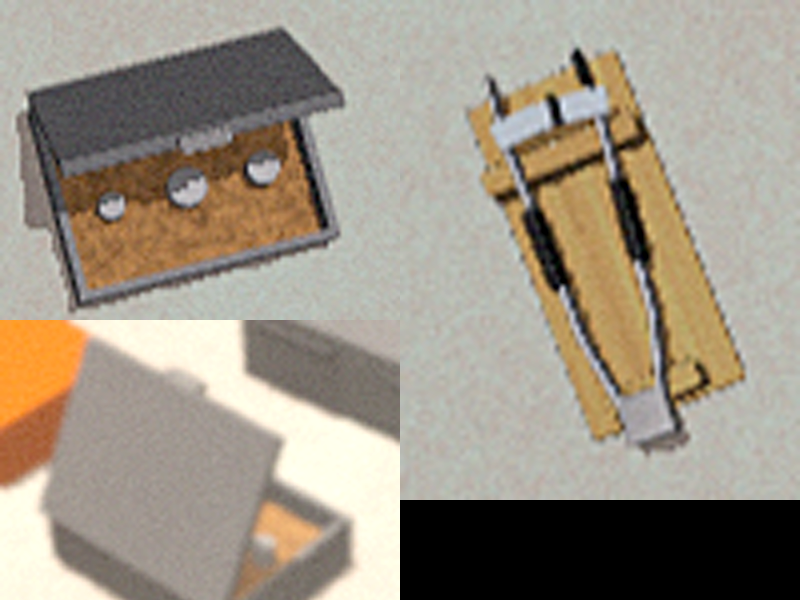

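The crop shows the lid half open with its tab facing the viewer. In top-view pixels the front rim corners are at (355,245) and (419.5,229.5), and the lid's free edge runs from (352,212.5) to (420.8,195). The tweezers' pads are at about (184,225) and (201.4,219.6), with the cursor at about (185.6,197).

```bash
python3 - <<'E'
from h import *
np.set_printoptions(precision=1,suppress=True)
C=lambda x,y:(335+x/4,170+y/4); T=lambda x,y:(155+(x-400)/5,175+y/5)
S=lambda x,y:(230+x/4,130+(y-320)/4)
fl=onz("top",*C(80,300),45);fr=onz("top",*C(338,238),45)
print("front",fl,fr,np.linalg.norm(fl-fr))
e=(fl-fr)/np.linalg.norm(fl-fr); x=np.array([e[1],-e[0],0]); yaw=np.arctan2(x[1],x[0]); mid=(fl+fr)/2
print("yaw",yaw,"origin",mid+65*x,"hinge",mid+130*x)
hg=mid+130*x
# lid free edge corners: outer top edges; triangulate left/right
for nm,a,b in [("L/edge corner +y",C(66,162),S(88,338)),("R edge corner",C(343,98),S(280,440))]:
    pass
# scene view: which corner is which - project both hypotheses
for th in (0.8,0.95,1.1,1.25):
    r=[]
    for s in(85,-85):
        p=hg+s*e-130*np.cos(th)*x+np.array([0,0,130*np.sin(th)])
        r+=[proj("top",p),proj("scene",p)]
    print(th,np.hstack(r))
print("meas",C(66,170),C(343,100),S(88,338),S(280,440))
z=39+9
for n,p,z in [("padF",T(545,250),48),("padH",T(632,223),48),("butt",T(650,425),44),("cursor",T(553,110),50),("tipF",T(492,82),44),("tipH",T(578,55),44),("barL",T(497,190),30),("barR",T(645,135),30),("base corner",T(598,438),6),("base c2",T(743,380),6),("c3",T(612,55),6)]:
    print(n,onz("top",*p,z))
for n,p,z in [("sensor",(265,115),35),("adapt",(267,168),20),("nut",(279.5,240),11)]: print(n,onz("top",*p,z))
E
```

```text
front [ 440.9 -201.    45. ] [ 477.4 -364.7   45. ] 167.77031618344677
yaw 0.2192133672934295 origin [ 522.6 -268.7   45. ] hinge [ 586.  -254.6   45. ]
0.8 [352.6 226.1 308.4 160.8 422.7 209.3 261.7 135.3]
0.95 [351.3 219.3 304.5 159.9 422.  202.3 257.4 134.1]
1.1 [349.8 211.8 300.1 160.  421.  194.8 252.7 133.9]
1.25 [348.  203.9 295.2 161.2 419.5 186.8 247.5 134.7]
meas (351.5, 212.5) (420.75, 195.0) (252.0, 134.5) (300.0, 160.0)
padF [498.6 232.3  48. ]
padH [511.6 188.1  48. ]
butt [409.3 178.1  44. ]
cursor [570.3 229.3  50. ]
tipF [586.6 262.9  44. ]
tipH [599.9 218.7  44. ]
barL [532.3 263.1  30. ]
barR [559.7 186.7  30. ]
base corner [404.6 214.3   6. ]
base c2 [433.5 139.1   6. ]
c3 [606.9 211.    6. ]
sensor [789.1  27.7  35. ]
adapt [649.1  24.2  20. ]
nut [459.3  -7.2  11. ]
```

Call:
{"method": "step_arm", "body": {
  "motion": [
    {"dr":[0,0,0],"slide":[-30,12,0],"jaw":0},
    {"dr":[0,0,0],"slide":[-90,37,0],"jaw":0},
    {"dr":[0,0,0],"slide":[-145,60,0],"jaw":0},
    {"dr":[0,0,0],"slide":[-202,84,0],"jaw":0},
    {"dr":[0,0,0],"slide":[-259,108,0],"jaw":0},
    {"dr":[0,0,0],"slide":[-316,132,0],"jaw":0},
    {"dr":[0,0,0],"slide":[-373,155,0],"jaw":0},
    {"dr":[0,0,0],"slide":[-430,179,0],"jaw":0}
  ]
}}

```text
clock: 1.1
position: [549.5, -286.5, 230.9]
ee_rot: [-0.159, 0.987, 0.0, -0.0]
contact_force: [0.8, -0.0, -0.2]
gripper_width: -0.2
grasp_force: 0.0
```

Call:
{"method": "step_arm", "body": {
  "motion": [
    {"dr":[0,0,0],"slide":[-44,19,6],"jaw":0},
    {"dr":[0,0,0],"slide":[-40,19,40],"jaw":0},
    {"dr":[0,0,0],"slide":[-33,20,76],"jaw":0},
    {"dr":[0,0,0],"slide":[-20,21,83],"jaw":0},
    {"dr":[0,0,0],"slide":[-10,22,88],"jaw":0},
    {"dr":[0,0,0],"slide":[0,23,91],"jaw":0},
    {"dr":[0,0,0],"slide":[10,24,97],"jaw":0},
    {"dr":[0,0,0],"slide":[17,25,101],"jaw":0}
  ]
}}

```text
clock: 2.1
position: [524.1, -270.2, 130.8]
ee_rot: [-0.159, 0.987, -0.0, 0.001]
contact_force: [1.5, -0.9, 0.6]
gripper_width: 0.0
grasp_force: 0.5
```

Call:
{"method": "step_arm", "body": {
  "motion": [
    {"dr":[0,0,0],"slide":[10,1,6],"jaw":0},
    {"dr":[0,0,0],"slide":[21,2,14],"jaw":0},
    {"dr":[0,0,0],"slide":[30,3,26],"jaw":0},
    {"dr":[0,0,0],"slide":[37,4,40],"jaw":0},
    {"dr":[0,0,0],"slide":[42,4,54],"jaw":0},
    {"dr":[0,0,0],"slide":[45,4,66],"jaw":0},
    {"dr":[0,0,0],"slide":[46,4,74],"jaw":0},
    {"dr":[0,0,0],"slide":[46,4,78],"jaw":0}
  ]
}}

```text
clock: 3.1
position: [478.7, -280.6, 54.9]
ee_rot: [-0.16, 0.987, -0.0, -0.002]
contact_force: [-11.2, 8.8, 36.6]
gripper_width: -0.2
grasp_force: 18.3
```

Call:
{"method": "step_arm", "body": {
  "motion": [
    {"dr":[0,0,0],"slide":[0,0,-20],"jaw":0},
    {"dr":[0,0,0],"slide":[0,0,-75],"jaw":0},
    {"dr":[0,0,0],"slide":[0,0,-130],"jaw":0},
    {"dr":[0,0,0],"slide":[-10,30,-170],"jaw":85},
    {"dr":[0,0,0],"slide":[-30,80,-180],"jaw":85},
    {"dr":[0,0,0],"slide":[-50,135,-180],"jaw":85},
    {"dr":[0,0,0],"slide":[-72,190,-180],"jaw":85},
    {"dr":[0,0,0],"slide":[-94,245,-180],"jaw":85}
  ]
}}

```text
clock: 4.1
position: [491.5, -16.5, 232.3]
ee_rot: [-0.159, 0.987, -0.0, 0.0]
contact_force: [0.7, 0.4, -0.1]
gripper_width: 85.2
grasp_force: 0.0
```

```bash
python3 - <<'E'
from h import *
im=optics.get_image("scene"); t=optics.get_image("top")
r=lambda a,k:cv2.convertScaleAbs(cv2.resize(a,None,fx=k,fy=k,interpolation=cv2.INTER_CUBIC),alpha=1.4)
cv2.imwrite("pics/s1.png",np.hstack([r(im[100:240,220:360],2.8),r(t[150:290,150:290],2.8)]))
cv2.imwrite("pics/t1.png",t)
E
```

```text
(no output)
```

View pics/s1.png

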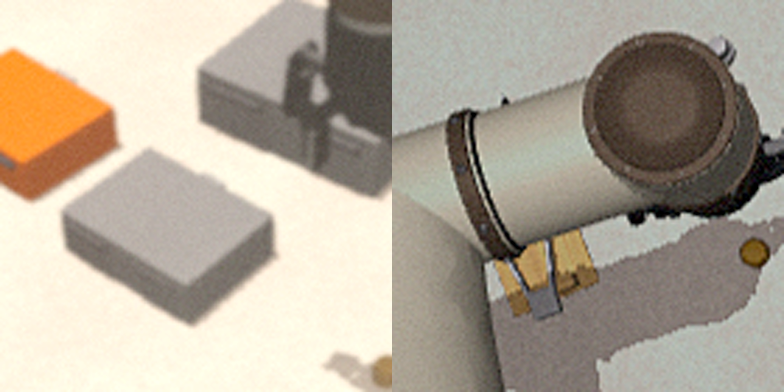

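The scene view confirms the lid is shut flat. Next I'll measure the cursor precisely from the unobstructed initial pictures.

```bash
python3 - <<'E'
from h import *
t=cv2.imread("pics/top0.png");s=cv2.imread("pics/scene0.png")
r=lambda a:cv2.resize(a,None,fx=10,fy=10,interpolation=cv2.INTER_CUBIC)
print(proj("scene",(570,229,50)))
u,v=[int(round(a)) for a in proj("scene",(576,232,48))]
a=r(t[180:240,167:207]);b=r(s[v-30:v+30,u-20:u+20]); print(u-20,v-30)
cv2.imwrite("pics/c2.png",np.hstack([cv2.convertScaleAbs(a,alpha=1.4),b]))
E
```

```text
[392.8052672  310.70434276]
372 284
```

View pics/c2.png

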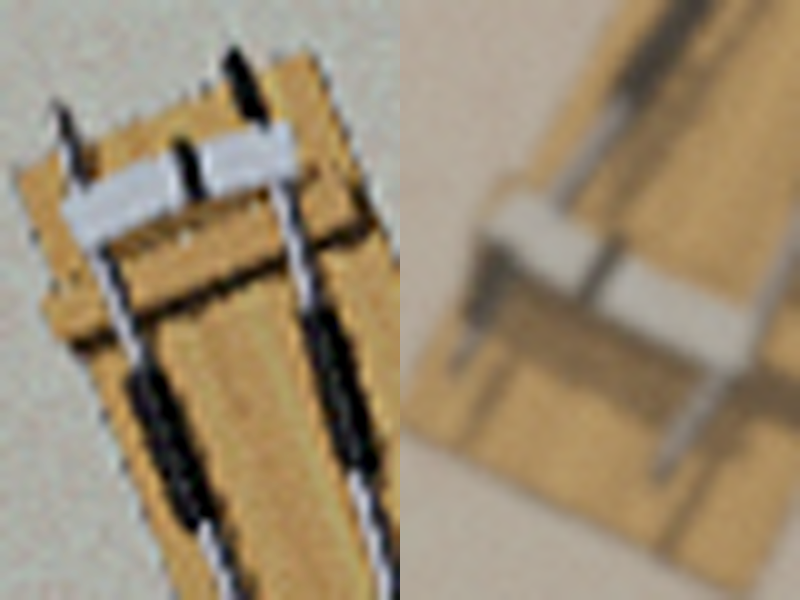

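The cursor is at top (185.3,196.5) and scene (391.9,310.6). The pointer ridge is at top (190.9,188.1) and scene (380.6,311.1).

```bash
python3 - <<'E'
from h import *
np.set_printoptions(precision=1,suppress=True)
print(tri(("top",185.3,196.5),("scene",391.9,310.6)),tri(("top",190.9,188.1),("scene",380.6,311.1)))
piv=np.array([409,180.])
for n,c,p in(("top",(185.3,196.5),(190.9,188.1)),("scene",(391.9,310.6),(380.6,311.1))):
  for zc,zp in((51,51),(51,47)):
    a=onz(n,*c,zc)[:2]-piv;b=onz(n,*p,zp)[:2]-piv
    f=lambda q:np.arctan2(q[1],q[0])
    print(n,zc,zp,a+piv,b+piv,np.hypot(*a),np.hypot(*b),"angle %.4f"%(f(a)-f(b)),f(a),f(b))
E
```

```text
(array([571.8, 229. ,  52. ]), np.float64(1.5513983083588954)) (array([592.7, 215.3,  53.1]), np.float64(0.1359056651636152))
top 51 51 [571.5 229.8] [593.1 215.9] 169.95074762640655 187.53242604363533 angle 0.1049 0.2975069842917301 0.1926458494505812
top 51 47 [571.5 229.8] [593.8 217. ] 169.95074762640655 188.48190855615186 angle 0.0999 0.2975069842917301 0.19758153529680175
scene 51 51 [571.9 228. ] [591.7 214.4] 169.80883397245486 185.92442104268693 angle 0.1007 0.2867893383646813 0.18609567735280522
scene 51 47 [571.9 228. ] [589.7 212.8] 169.80883397245486 183.65738976011212 angle 0.1072 0.2867893383646813 0.17958358657963389
```

Call:
{"method": "step_arm", "body": {
  "motion": [
    {"dr":[0,0,0],"slide":[-20,50,0],"jaw":85},
    {"dr":[0,0,0],"slide":[-40,100,10],"jaw":85},
    {"dr":[0,0,0],"slide":[-62,155,20],"jaw":85},
    {"dr":[0,0,0],"slide":[-80,198,40],"jaw":85},
    {"dr":[0,0,-0.1],"slide":[-85,210,70],"jaw":85},
    {"dr":[0,0,-0.1],"slide":[-85,210,110],"jaw":85},
    {"dr":[0,0,-0.1],"slide":[-85,210,140],"jaw":85},
    {"dr":[0,0,-0.1],"slide":[-85,210,150],"jaw":85}
  ]
}}

```text
clock: 5.2
position: [505.5, 206.5, 80.1]
ee_rot: [-0.166, 0.986, -0.001, -0.002]
contact_force: [0.1, -0.7, 0.7]
gripper_width: 85.0
grasp_force: 0.0
```

```bash
python3 - <<'E'
from h import *
s=optics.get_image("scene")[210:350,330:490]
cv2.imwrite("pics/s2.png",cv2.resize(s,None,fx=4,fy=4,interpolation=cv2.INTER_CUBIC))
print(arm.read_state()["ee_rot"])
E
```

```text
[-1.65779116e-01  9.86160653e-01 -9.65114718e-04 -1.87622815e-03]
```

View pics/s2.png

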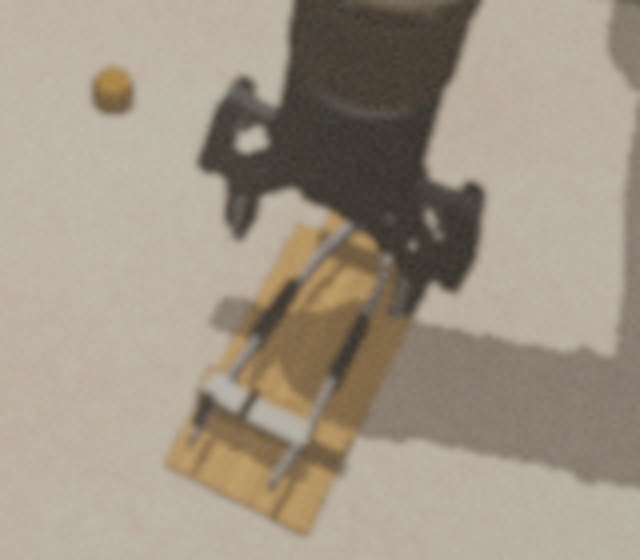

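The gripper stands open over the tweezers, straddling both pads in the scene crop (pads at about (275,310) and (348,350)). I'll descend, straighten the yaw slightly, and pinch to a light opening.

Call:
{"method": "step_arm", "body": {
  "motion": [
    {"dr":[0,0,0.24],"slide":[0,0,5],"jaw":85},
    {"dr":[0,0,0.24],"slide":[0,0,15],"jaw":85},
    {"dr":[0,0,0.24],"slide":[0,0,28],"jaw":85},
    {"dr":[0,0,0.24],"slide":[0,0,42],"jaw":85},
    {"dr":[0,0,0.24],"slide":[0,0,55],"jaw":85},
    {"dr":[0,0,0.24],"slide":[0,0,64],"jaw":85},
    {"dr":[0,0,0.24],"slide":[0,0,64],"jaw":85},
    {"dr":[0,0,0.24],"slide":[0,0,64],"jaw":75}
  ]
}}

```text
clock: 6.25
position: [506.7, 208.0, 18.5]
ee_rot: [-0.15, 0.989, 0.0, 0.0]
contact_force: [0.6, -0.4, 0.6]
gripper_width: 75.1
grasp_force: 0.0
```

Call:
{"method": "step_arm", "body": {
  "motion": [
    {"dr":[0,0,0],"slide":[0,0,0],"jaw":65},
    {"dr":[0,0,0],"slide":[0,0,0],"jaw":58},
    {"dr":[0,0,0],"slide":[0,0,0],"jaw":54},
    {"dr":[0,0,0],"slide":[0,0,0],"jaw":51},
    {"dr":[0,0,0],"slide":[0,0,0],"jaw":48},
    {"dr":[0,0,0],"slide":[0,0,0],"jaw":45},
    {"dr":[0,0,0],"slide":[0,0,0],"jaw":43},
    {"dr":[0,0,0],"slide":[0,0,0],"jaw":43}
  ]
}}

```text
clock: 7.25
position: [507.7, 208.5, 19.9]
ee_rot: [-0.15, 0.989, 0.0, 0.002]
contact_force: [-1.0, -0.2, 8.2]
gripper_width: 43.2
grasp_force: 8.8
```

Call:
{"method": "step_arm", "body": {
  "motion": [
    {"dr":[0,0,0],"slide":[0,0,-3],"jaw":43},
    {"dr":[0,0,0],"slide":[0,0,-10],"jaw":43},
    {"dr":[0,0,0],"slide":[0,0,-25],"jaw":43},
    {"dr":[0,0,0],"slide":[0,0,-50],"jaw":43},
    {"dr":[0,0,0],"slide":[0,0,-80],"jaw":43},
    {"dr":[0,0,0],"slide":[0,0,-110],"jaw":43},
    {"dr":[0,0,0],"slide":[0,0,-140],"jaw":43},
    {"dr":[0,0,0],"slide":[0,0,-165],"jaw":43}
  ]
}}

```text
clock: 8.25
position: [506.3, 207.7, 185.5]
ee_rot: [-0.15, 0.989, 0.0, 0.001]
contact_force: [-0.4, 0.4, -0.4]
gripper_width: 43.1
grasp_force: 5.9
```

Call:
{"method": "step_arm", "body": {
  "motion": [
    {"dr":[0,0,0],"slide":[0,0,-8],"jaw":43},
    {"dr":[0,0,0],"slide":[0,0,-12],"jaw":43},
    {"dr":[0,0,0],"slide":[0,0,-15],"jaw":43},
    {"dr":[0,0,0],"slide":[0,0,-15],"jaw":43},
    {"dr":[0,0,0],"slide":[0,0,-15],"jaw":43},
    {"dr":[0,0,0],"slide":[0,0,-15],"jaw":43},
    {"dr":[0,0,0],"slide":[0,0,-15],"jaw":43},
    {"dr":[0,0,0],"slide":[0,0,-15],"jaw":43}
  ]
}}

```text
clock: 9.25
position: [506.4, 207.7, 198.2]
ee_rot: [-0.15, 0.989, -0.0, -0.0]
contact_force: [0.6, 0.1, -1.3]
gripper_width: 43.1
grasp_force: 5.9
```

```bash
python3 - <<'E'
from h import *
s=arm.read_state(); p=s["position"]; print(p,s["grasp_force"],s["gripper_width"])
N=8  # average the static scene to beat the noise
im=np.mean([optics.get_image("scene").astype(float) for _ in range(N)],0).astype(np.uint8)
t=optics.get_image("top")
cv2.imwrite("pics/scene2.png",im);cv2.imwrite("pics/top2.png",t)
q=p+[62,20,30]
u,v=proj("scene",q).astype(int);a,b=proj("top",q).astype(int);print(u-20,v-30,a-25,b-30)
r=lambda x,k:cv2.resize(x,None,fx=k,fy=k,interpolation=cv2.INTER_CUBIC)
cv2.imwrite("pics/c3.png",np.hstack([r(im[v-30:v+30,u-25:u+25],8),cv2.convertScaleAbs(r(t[b-30:b+30,a-25:a+25],8),alpha=1.4)]))
E
```

```text
[506.37285536 207.73883369 198.24656704] 5.9069377183914185 43.095840566320526
384 227 138 154
```

View pics/c3.png

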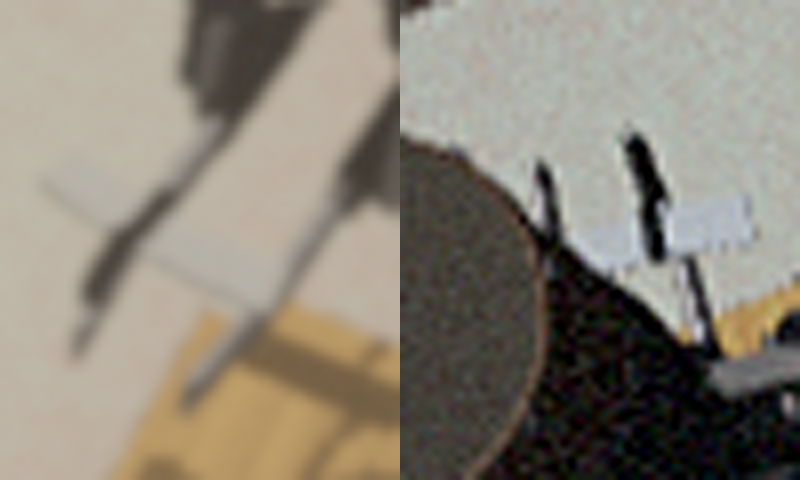

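The tweezers are in the air and held. The pointer ridge almost continues the cursor bar (top crop: ridge about (641,165), cursor about (653,230)). I'll move closer to the scene camera for a sharper check.

Call:
{"method": "step_arm", "body": {
  "motion": [
    {"dr":[0,0,0],"slide":[-6,3,-10],"jaw":43},
    {"dr":[0,0,0],"slide":[-19,10,-30],"jaw":43},
    {"dr":[0,0,0],"slide":[-37,20,-60],"jaw":43},
    {"dr":[0,0,0],"slide":[-59,31,-94],"jaw":43},
    {"dr":[0,0,0],"slide":[-81,43,-130],"jaw":43},
    {"dr":[0,0,0],"slide":[-103,54,-164],"jaw":43},
    {"dr":[0,0,0],"slide":[-119,63,-190],"jaw":43},
    {"dr":[0,0,0],"slide":[-125,66,-200],"jaw":43}
  ]
}}

```text
clock: 10.7
position: [607.5, 308.8, 400.5]
ee_rot: [-0.15, 0.989, 0.001, 0.002]
contact_force: [0.0, 0.3, -1.0]
gripper_width: 43.0
grasp_force: 5.9
```

```bash
cat > look.py <<'E'
import sys
from h import *
s0=optics.get_image("scene"); 
s=arm.read_state(); p=s["position"]; print(p,s["grasp_force"],s["gripper_width"])
im={n:np.mean([optics.get_image(n).astype(float) for _ in range(6)],0).astype(np.uint8) for n in("scene","top")}
q=p+[62,20,25]; out=[]
for n,al in(("scene",1.),("top",1.5)):
    u,v=proj(n,q).astype(int); u-=25;v-=30; print(n,u,v)
    cv2.imwrite(f"pics/{n}_{sys.argv[1]}.png",im[n])
    out.append(cv2.convertScaleAbs(cv2.resize(im[n][v:v+60,u:u+50],(400,480),interpolation=cv2.INTER_CUBIC),alpha=al))
cv2.imwrite(f"pics/look_{sys.argv[1]}.png",np.hstack(out))
E
python3 look.py 3
```

```text
[607.90274099 309.0817725  400.84043867] 5.910259857773781 42.97299464846773
scene 398 219
top 51 81
```

View pics/look_3.png

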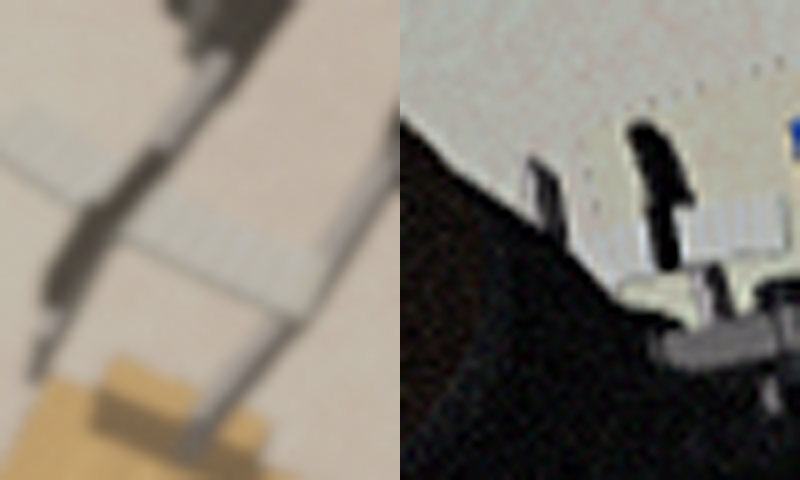

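The pointer ridge and cursor bar look continuous in both views: scene cursor about (130,187) with ridge about (72,257), top cursor about (663,230) with ridge about (658,165). I'll check numerically with sub-pixel edges.

```bash
python3 - <<'E'
from h import *
np.set_printoptions(precision=1,suppress=True,linewidth=200)
p=np.array([607.9,309.1,400.8]); yaw=.301
ex=np.array([np.cos(yaw),np.sin(yaw)]);ey=np.array([-ex[1],ex[0]])
def run(n,rows,c0,c1,z):
    g=cv2.cvtColor(cv2.imread(f"pics/{n}_3.png"),cv2.COLOR_BGR2GRAY).astype(float)
    for v in rows:
        a=g[v,c0(v):c1(v)]; i=int(a.argmin()); 
        def cross(d):
            j=i; lim=max(a[max(0,i-6):i+7])*.5+a[i]*.5
            while 0<=j+d<len(a) and a[j+d]<lim: j+=d
            k=j+d
            return c0(v)+(j+d*(lim-a[j])/(a[k]-a[j]) if 0<=k<len(a) else np.nan)
        l,r=cross(-1),cross(1)
        tl=[]
        for u in(l,r,(l+r)/2):
            w=onz(n,u,v,z)[:2]-p[:2]; X,Y=w@ex+100,w@ey
            tl+=[np.round(X,1),np.round(Y,2),"%.4f"%(Y/X)]
        print(n,v,round(l,1),round(r,1),tl)
run("top",range(96,116),lambda v:76,lambda v:92,432.)
run("scene",range(236,257),lambda v:int(413.5-(v-242)*.83)-8,lambda v:int(413.5-(v-242)*.83)+9,432.)
E
```

```text
top 96 79.2 82.4 [np.float64(190.5), np.float64(-13.68), '-0.0718', np.float64(188.6), np.float64(-19.34), '-0.1025', np.float64(189.6), np.float64(-16.51), '-0.0871']
top 97 79.0 82.9 [np.float64(188.7), np.float64(-12.84), '-0.0680', np.float64(186.4), np.float64(-19.76), '-0.1060', np.float64(187.6), np.float64(-16.3), '-0.0869']
top 98 79.2 84.2 [np.float64(186.8), np.float64(-12.71), '-0.0680', np.float64(183.8), np.float64(-21.54), '-0.1172', np.float64(185.3), np.float64(-17.12), '-0.0924']
top 99 79.6 84.6 [np.float64(184.6), np.float64(-12.93), '-0.0700', np.float64(181.7), np.float64(-21.78), '-0.1199', np.float64(183.2), np.float64(-17.36), '-0.0948']
top 100 80.0 85.2 [np.float64(182.5), np.float64(-13.2), '-0.0723', np.float64(179.5), np.float64(-22.4), '-0.1248', np.float64(181.0), np.float64(-17.8), '-0.0984']
top 101 80.2 85.6 [np.float64(180.5), np.float64(-13.08), '-0.0725', np.float64(177.4), np.float64(-22.58), '-0.1273', np.float64(179.0), np.float64(-17.83), '-0.0996']
top 102 80.6 85.9 [np.float64(178.4), np.float64(-13.26), '-0.0743', np.float64(175.3), np.flo
[... 5170 characters left out ...]
, '-0.0725']
scene 253 403.2 409.3 [np.float64(191.7), np.float64(-16.53), '-0.0863', np.float64(187.0), np.float64(-10.01), '-0.0535', np.float64(189.3), np.float64(-13.27), '-0.0701']
scene 254 402.9 408.7 [np.float64(193.4), np.float64(-16.1), '-0.0832', np.float64(189.0), np.float64(-9.87), '-0.0522', np.float64(191.2), np.float64(-12.99), '-0.0679']
scene 255 402.7 408.3 [np.float64(195.0), np.float64(-15.47), '-0.0793', np.float64(190.8), np.float64(-9.57), '-0.0502', np.float64(192.9), np.float64(-12.52), '-0.0649']
scene 256 402.6 407.9 [np.float64(196.5), np.float64(-14.79), '-0.0753', np.float64(192.6), np.float64(-9.24), '-0.0480', np.float64(194.5), np.float64(-12.01), '-0.0618']
```

The cursor reads −0.0905/−0.081 rad (top/scene). The ridge sits at nearly the same bearing but at a larger radius, and it follows the arm's non-radial centre line. Extended back to 165 mm, the pointer is about 0.01 rad short, so I'll close about 1.1 mm more.

Call:
{"method": "step_arm", "body": {
  "motion": [
    {"dr":[0,0,0],"slide":[0,0,0],"jaw":42.6},
    {"dr":[0,0,0],"slide":[0,0,0],"jaw":42.2},
    {"dr":[0,0,0],"slide":[0,0,0],"jaw":41.9},
    {"dr":[0,0,0],"slide":[0,0,0],"jaw":41.9},
    {"dr":[0,0,0],"slide":[0,0,0],"jaw":41.9},
    {"dr":[0,0,0],"slide":[0,0,0],"jaw":41.9},
    {"dr":[0,0,0],"slide":[0,0,0],"jaw":41.9},
    {"dr":[0,0,0],"slide":[0,0,0],"jaw":41.9}
  ]
}}

```text
clock: 12.35
position: [606.3, 307.8, 398.3]
ee_rot: [-0.15, 0.989, 0.0, 0.0]
contact_force: [0.1, 0.1, -1.7]
gripper_width: 42.0
grasp_force: 6.4
```

```bash
python3 look.py 4
```

```text
[606.2835317  307.75269371 398.29946332] 6.415103226900101 41.9141784890424
scene 398 219
top 53 83
```

View pics/look_4.png

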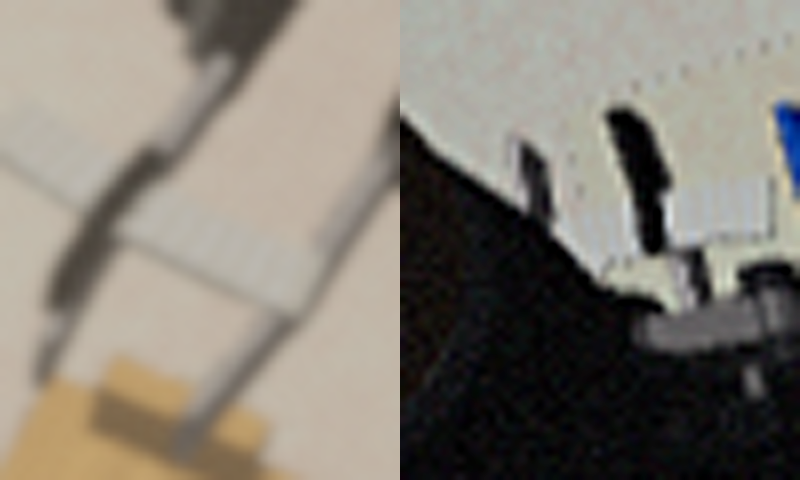

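The ridge and cursor now form one continuous bar at the strip in both views: scene about (105,205), top about (650,190). The hold is steady at 41.9 mm and 6.4 N.

```bash
python3 -c "
from bench import arm
print(arm.job_done())"
```

```text
the job is handed in; nothing more can be done
None
```

I shut the case lid fully first, then lifted the tweezers to about 40 cm above the bench and squeezed them until the pointer lined up with the cursor by camera; I handed the job in still holding that gap steady (pads 41.9 mm apart).

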